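# Load the burn-in carousel with power modules and start the run

### The job

Load the power modules into the covered turntable and start the burn-in. First pull the turntable's spring pin up and give it a quarter turn so that it stays out by itself; then put every module flat into a nest through the open slot in the clear cover and click the turntable round from position to position until all modules are under the cover and the nest in the slot is empty again. With the turntable clicked in position, turn the pin back so that it drops fully home and locks the turntable; only then push the recessed button on the grey box right in with the tip of the screwdriver, and put the screwdriver back on its rest the way it lay.

Things in the scene. Friction and masses are not known exactly. Their poses are not given: they have to be found in the camera images.
- carousel: the turntable unit, fixed to the bench: grey round plinth, 224 mm dark steel disc on top (disc top at z = 26 mm), clear cover plate above it (radius 90 mm, from z = 56 to 60 mm) carried by a thin hub column (radius 9 mm, cap up to z = 64 mm) in the middle. Origin: on the disc's axis at bench height; z up; -x points out through the open slot of the cover (94 mm wide, from x = +12 mm outward to -x), +x points to the spring pin, which stands on the cover 81 mm from the axis
- table (a joint): turning of the disc about its vertical axis, rad, growing counter-clockwise seen from above, 0 at the start. A spring ball clicks it into place every quarter turn (at whole multiples of pi/2); to leave a click takes about 0.4 N m (4 N at a post), within 0.08 rad of one it pulls itself in. Elsewhere it stays where it is left. With the pin down it is locked (about 0.025 rad of play)
- window (a point): fixed point in the open slot: the place of a module's centre when the module lies in the nest that stands in the slot (56 mm from the disc's axis to -x of the carousel, z = 37 mm). Axes as the carousel's: a module there lies with its long axis along y. Fingers grip it along x: beside the module there are 31 mm free to the hub column (28 mm to the edge of the cover slot above), so open no wider than about 55 mm there
- nest_0 (a point): centre of nest 0 on the disc, at the height of a lying module's centre (11 mm above the disc), in the slot at the start; axes as the disc's. The nest takes one module, long axis square to the line to the disc's axis, with 3 mm play all round between 14 mm high corner walls that leave the middle 40 mm of the long sides free for fingers
- nest_1 (a point): centre of nest 1 on the disc, at the height of a lying module's centre (11 mm above the disc), 1 quarter turns counter-clockwise from nest 0; axes as the disc's. The nest takes one module, long axis square to the line to the disc's axis, with 3 mm play all round between 14 mm high corner walls that leave the middle 40 mm of the long sides free for fingers
- nest_2 (a point): centre of nest 2 on the disc, at the height of a lying module's centre (11 mm above the disc), 2 quarter turns counter-clockwise from nest 0; axes as the disc's. The nest takes one module, long axis square to the line to the disc's axis, with 3 mm play all round between 14 mm high corner walls that leave the middle 40 mm of the long sides free for fingers
- nest_3 (a point): centre of nest 3 on the disc, at the height of a lying module's centre (11 mm above the disc), 3 quarter turns counter-clockwise from nest 0; axes as the disc's. The nest takes one module, long axis square to the line to the disc's axis, with 3 mm play all round between 14 mm high corner walls that leave the middle 40 mm of the long sides free for fingers
- post_0 (a point): top centre of upright steel post 0 on the disc's rim, 13 mm diameter, 103 mm from the axis, 66 mm tall (top at z = 92 mm), 45 degrees counter-clockwise of nest 0; the disc is turned by these posts. Fingers that hold a post stay above the cover (z over 62 mm)
- post_1 (a point): top centre of upright steel post 1 on the disc's rim, 13 mm diameter, 103 mm from the axis, 66 mm tall (top at z = 92 mm), 45 degrees counter-clockwise of nest 1; the disc is turned by these posts. Fingers that hold a post stay above the cover (z over 62 mm)
- post_2 (a point): top centre of upright steel post 2 on the disc's rim, 13 mm diameter, 103 mm from the axis, 66 mm tall (top at z = 92 mm), 45 degrees counter-clockwise of nest 2; the disc is turned by these posts. Fingers that hold a post stay above the cover (z over 62 mm)
- post_3 (a point): top centre of upright steel post 3 on the disc's rim, 13 mm diameter, 103 mm from the axis, 66 mm tall (top at z = 92 mm), 45 degrees counter-clockwise of nest 3; the disc is turned by these posts. Fingers that hold a post stay above the cover (z over 62 mm)
- pin_grip (a point): centre of the spring pin's black grip paddle, 36 mm along its x, 10 mm thick along its y, 26 mm high (z = 86 to 112 mm when the pin is home); x axis turns with the pin. Home, the paddle's length points along the carousel's x axis
- pin_lift (a joint): how far the pin is pulled up, m: 0 home (its foot 10 mm deep in a hole of the disc, disc locked), 0.010 when it stands on the disc between holes, 0.016 resting in the rest notch, stop at 0.027. It pulls down with about 3 N at 0 and 8 N at 0.020. It can be turned only above 0.020, where its cross bar clears the steel collar
- pin_turn (a joint): turning of the pin about its vertical axis, rad, counter-clockwise seen from above, from -1.9 to 1.9: near 0 it can drop home, near +pi/2 or -pi/2 (either way) it sits in the rest notch and stays out
- module_0_center (a point): centre of power module 0, a black and aluminium ribbed block 72 mm along its x, 32 mm along its y, 22 mm high, 0.12 kg; lies flat on the bench; grip it across the 32 mm. Either end may lead. May be absent
- module_1_center (a point): centre of power module 1, like module 0; may be absent. Note: a stack of circuit boards 0.48 m high (from about x = 0.58 m on, y = -0.03 to 0.14 m in the room) stands between modules and turntable: pass it on its near side
- module_2_center (a point): centre of power module 2, like module 0; may be absent
- driver_grip (a point): middle of the handle of the screwdriver (on its axis; handle 90 mm long, about 24 mm thick), a 160 mm screwdriver that lies on its rest; its -y axis points along the shaft to the tip, which is 113 mm from this point; shaft 6 mm thick; centre of mass here
- rest_seat (a point): where the middle of the screwdriver's handle lies on its rest, 25 mm above the bench: the rest is a black block 92 x 38 mm, top at 14 mm, with four 10 mm high stubs at its ends, 30 mm apart across, that keep the handle from rolling; x axis points the way of the screwdriver's shaft. The middle 60 mm are free for fingers
- recess (a point): centre of the mouth of the button's recess in the front face of the grey start box (70 x 80 x 62 mm, fixed), 35 mm above the bench; the opening is 18 x 18 mm, the button's face lies 14 mm deep. x axis points straight into the recess, level
- button (a joint): how far the button is pushed in, m, 0 to 0.006 (fully in, 5 N); springs back

How it is judged (in metres and radians):
On the way, in this order (a step that is already met when the one before it is completed fails the run):
1. the spring pin is parked out in its rest notch and let go (value of joint pin_lift between 0.0135 and 0.019 m and (value of joint pin_turn between 1.25 and 1.85 rad or value of joint pin_turn between -1.85 and -1.25 rad) and contact force between the fingers and pin_turn below 0.1 N), for 0.3 s.
2. every module lies in a nest under the cover, the turntable clicked in position, the pin still parked out ((distance between module_0_center and nest_0 below 0.009 m or distance between module_0_center and nest_1 below 0.009 m or distance between module_0_center and nest_2 below 0.009 m or distance between module_0_center and nest_3 below 0.009 m) and horizontal distance between each of module_0_center, module_1_center, module_2_center and window above 0.05 m and (distance between module_1_center and nest_0 below 0.009 m or distance between module_1_center and nest_1 below 0.009 m or distance between module_1_center and nest_2 below 0.009 m or distance between module_1_center and nest_3 below 0.009 m) and (distance between module_2_center and nest_0 below 0.009 m or distance between module_2_center and nest_1 below 0.009 m or distance between module_2_center and nest_2 below 0.009 m or distance between module_2_center and nest_3 below 0.009 m) and horizontal distance between any of nest_0, nest_1, nest_2, nest_3 and window below 0.004 m and velocity of joint table between -0.05 and 0.05 rad/s and value of joint pin_lift between 0.0135 and 0.019 m and (value of joint pin_turn between 1.25 and 1.85 rad or value of joint pin_turn between -1.85 and -1.25 rad)), for 0.3 s.
3. the pin has dropped home and locks the turntable in position, all modules under the cover (value of joint pin_lift below 0.003 m and value of joint pin_turn between -0.3 and 0.3 rad and horizontal distance between any of nest_0, nest_1, nest_2, nest_3 and window below 0.004 m and (distance between module_0_center and nest_0 below 0.009 m or distance between module_0_center and nest_1 below 0.009 m or distance between module_0_center and nest_2 below 0.009 m or distance between module_0_center and nest_3 below 0.009 m) and horizontal distance between each of module_0_center, module_1_center, module_2_center and window above 0.05 m and (distance between module_1_center and nest_0 below 0.009 m or distance between module_1_center and nest_1 below 0.009 m or distance between module_1_center and nest_2 below 0.009 m or distance between module_1_center and nest_3 below 0.009 m) and (distance between module_2_center and nest_0 below 0.009 m or distance between module_2_center and nest_1 below 0.009 m or distance between module_2_center and nest_2 below 0.009 m or distance between module_2_center and nest_3 below 0.009 m)), for 0.2 s.
4. the recessed button is pushed in with the screwdriver (value of joint button above 0.004 m and contact force between driver and button above 0.5 N), for 0.1 s.
At the end, for the whole second after the job is handed in: all modules in nests (within 9 mm) under the cover, none in the slot; turntable in a click position (4 mm), pin home (lift < 3 mm, turn < 0.3 rad); button out; screwdriver at rest on its rest, handle middle within 20 mm of the seat, axis within 0.25 rad (all of step 3 and distance between driver_grip and rest_seat below 0.02 m and angle between the y axis of driver_grip and the x axis of rest_seat, either way round below 0.25 rad and linear speed of driver below 0.03 m/s and value of joint button below 0.002 m); the robot touches nothing.
It fails at once if the button is pressed while the turntable's pin is not home (value of joint button above 0.003 m and value of joint pin_lift above 0.005 m).
Of module_0, module_1, module_2 only 2 to 3 are there at a start; the rules pass over those that are not, and their reading is None.
At some moment in a run one of module_0, module_1, module_2, driver may be knocked a few centimetres aside while the robot is not near it.
Once in a run the grip may slacken for a moment while it holds something.
It also fails if it takes over 210 s, if anything falls off the work surface, if the arm or the gripper's body presses on something with over 40 N, if the wrist force passes 120 N, or if a joint passes its speed limit or range.

### The arm

A 7-joint arm with a two-finger parallel gripper is mounted at the origin on the work surface; the furniture and walls round the work are solid. World frame = base frame: x ahead of the robot, y to its left, z up, the work surface at z = 0. Lengths are in m, angles in degrees, forces in N, time in s.
With the tool pointing down it reaches from about 0.425 to 0.875 m from the base axis. Payload 4.7 kg.
Tool frame: the origin (TCP) lies at the very end of the fingers, on their centre line; the grasp point (between the pads) lies 19 mm behind it; z points along the fingers, y is the line along which they close (so a half turn about z gives the same grasp; the last joint's range is limited). The gripper opens to 87 mm and grips with 3 to 60 N. Pads are 19 mm wide; open, the fingers measure 117 mm over their backs; the gripper's body (75 mm by 190 mm) begins 51 mm behind the grasp point.
Start: joints at [67.787, 18.392, -4.016, 83.108, 1.295, 78.541, -3.26], TCP at [0.254, -0.598, 0.223] pointing down, gripper open.
Joint ranges: [-163.93, 163.93], [-17.29, 119.83], [-79.2, 71.16], [3.27, 140.29], [-89.18, 269.18], [5.43, 117.66], [-154.24, 154.24]. Speed limits (degrees/s): [147.25, 147.25, 180, 180, 180, 180, 180].

### API

Orientations are given as [roll, pitch, yaw] about the fixed x, y, z axes, in that order (R = Rz(yaw) Ry(pitch) Rx(roll)).
In Python, from cell import telemetry, cams, env gives the robot as it stands.
- The arm moves only by the tool arm_command, never from a script. Its argument "series" is text: rows parted by semicolons, each of 5 numbers parted by spaces: the shift along the tool's x, y, z in mm, then the turn about the tool's z in rad, then the closure in counts, from 0 (fully open) to 255 (shut). A call has 1 to 20 rows; each row shifts and turns the commanded pose from where the row before left it, along the tool's axes as they then stand; what a row does not reach is not made up. A row lasts 1/12 s, in which the tool goes at most 41.7 mm and 7.16 degrees, less where a joint would pass 70% of its speed; a pose out of reach is approached as far as the arm can. A call is refused whole if a number of a shift passes 41.7 or a number of a turn 0.125, either way. A call with a gripper value outside its range is refused whole. The fingers move at their own pace and stop on an object; "squeeze" is the grip in N (left out, the last holds). Time passes only in rows, so rows that do not move let the fingers close. It gives the time, the measured TCP pose, the force, the opening and the grip force at its end, in the units of the state.
- telemetry.get_obs(): the state, without advancing time (a new reading comes with each control period).
- cams.read_camera(name): name is "side" or "top" or "wrist"; returns the picture (420x560x3 uint8, blue, green, red); there is no depth.
- cams.calibration(name): a dict with "K" (3x3 intrinsics, pixels), "origin" and "rotation" of the camera in the world; the wrist camera has in their place "hand_eye" (4x4, takes a point from camera to tool coordinates, whose origin is the TCP and whose axes are the flange's). Camera axes: x right, y down, z forward; pixel columns grow to the right and rows downward; lengths in m; the calibration is good to about 2 mm. A picture is of the moment at which its call begins: read the wrist's pose just before it. calibration takes no time and is no camera call.
- env.sign_off(): hands the job in; it is judged then, once.
The state is a dict: "time_s": time; "qpos": joint angles; "joint_velocities": joint speeds; "effort": joint torques, N m; "tool_pos": TCP position; "tool_rot": TCP orientation; "force": force on the tool from outside, world axes, zero at the start; "wrist_torque": the same for the moment, N m; "grip_width": finger opening in m; "grasp_force": force on a finger pad.
Only numpy, scipy, OpenCV 4.12 (cv2) and the standard library are available. Lean on these libraries where they do the work, as an engineer would, in place of code of your own. Each camera call takes 0.05 s, during which the arm holds its last target. There are 200 camera calls.

## Working session

There is one attempt and no reset: what is moved stays moved. The work goes in short steps, Python scripts to look and compute and a tool call to move; the robot and the scene stay as the last step left them, time stands still between calls to the robot, and variables do not carry over. Pictures are saved under pics/ and viewed, at most 14 in all, crops included, and the job is handed in when it is done.

Besides the shell and the picture viewer there is one more tool, called after "Call:" in YAML: its name, and indented under it one key for each argument. arm_command: Moves the arm, as the interface text tells. Its arguments: {"type":"object","properties":{"series":{"type":"string"},"squeeze":{"type":"number"}},"required":["series"]}

```bash
ls; mkdir -p pics; python3 - <<'E'
from cell import telemetry, cams, env
import cv2, numpy as np
np.set_printoptions(precision=4,suppress=True)
o=telemetry.get_obs(); print(o)
ims=[]
for n in ['side','top','wrist']:
    c=cams.calibration(n); print(n,{k:np.array(v).round(4).tolist() for k,v in c.items()})
    im=cams.read_camera(n); cv2.imwrite(f'pics/{n}0.png',im); ims.append(im)
E
```

```text
pics
{'time_s': 0.0, 'qpos': array([67.7867, 18.4374, -4.0172, 83.175 ,  1.2947, 78.5415, -3.2604]), 'joint_velocities': array([ 0.0207, -0.0352,  0.0741, -0.0918, -0.0709,  0.0462, -0.006 ]), 'effort': array([ -0.0003, -49.1284,  -0.4036, -31.2528,  -0.0637,   0.0437,
         0.0002]), 'tool_pos': array([ 0.2539, -0.5977,  0.2215]), 'tool_rot': array([-179.8914,    0.005 ,   23.0242]), 'force': array([-0.3036,  0.7382, -0.1699]), 'wrist_torque': array([0.0401, 0.0262, 0.0084]), 'grasp_force': 0.0, 'grip_width': 0.086992835733367}
side {'K': [[456.51, 0.0, 274.9695], [0.0, 456.51, 210.3152], [0.0, 0.0, 1.0]], 'origin': [1.0247, 0.0255, 0.8512], 'rotation': [-147.9759, -0.7535, 89.522]}
top {'K': [[500.6231, 0.0, 276.143], [0.0, 500.6231, 212.5285], [0.0, 0.0, 1.0]], 'origin': [0.4704, 0.0283, 1.1849], 'rotation': [-174.6552, -0.7267, -88.8609]}
wrist {'K': [[305.1977, 0.0, 278.3149], [0.0, 305.1977, 209.311], [0.0, 0.0, 1.0]], 'hand_eye': [[-0.0006, -0.9602, -0.2794, 0.0766], [1.0, -0.0006, 0.0001, -0.0008], [-0.0002, -0.2794, 0.9602, -0.1633], [0.0, 0.0, 0.0, 1.0]]}
```

View pics/top0.png

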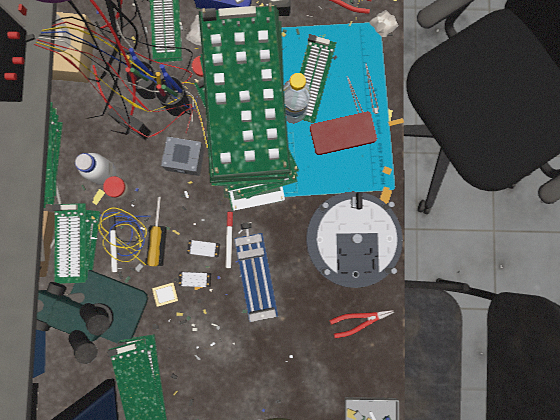

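View pics/side0.png

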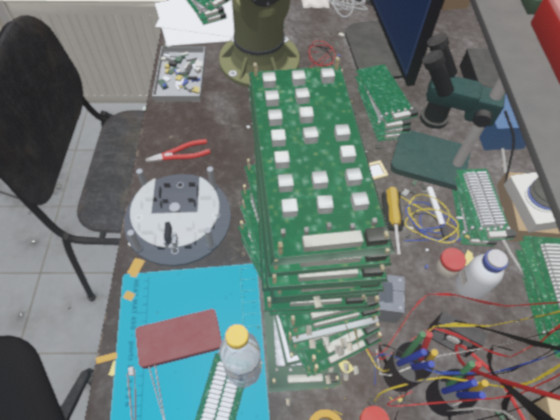

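```bash
cat > h.py <<'E'
from cell import telemetry, cams, env
import cv2, numpy as np
from scipy.spatial.transform import Rotation as R
np.set_printoptions(precision=4,suppress=True)
def rot(r): return R.from_euler('xyz',r,degrees=True).as_matrix()
def campose(n,obs=None):
    c=cams.calibration(n); K=np.array(c['K'])
    if n=='wrist':
        H=np.array(c['hand_eye']); Rt=rot(obs['tool_rot'])
        return K,Rt@H[:3,:3],Rt@H[:3,3]+obs['tool_pos']
    return K,rot(c['rotation']),np.array(c['origin'])
def pix2plane(n,uv,z,obs=None):
    K,Rm,t=campose(n,obs); uv=np.atleast_2d(uv).astype(float)
    d=(Rm@np.linalg.inv(K)@np.c_[uv,np.ones(len(uv))].T).T
    return t+d*((z-t[2])/d[:,2])[:,None]
def proj(n,P,obs=None):
    K,Rm,t=campose(n,obs); p=(np.atleast_2d(P)-t)@Rm@K.T
    return p[:,:2]/p[:,2:]
def shot(n,name):
    o=telemetry.get_obs(); im=cams.read_camera(n); cv2.imwrite(f'pics/{name}.png',im); return o,im
def delta(x,y,z,yaw=None):
    "remaining shift in tool axes (mm) and turn (rad) to reach a tool-down target"
    o=telemetry.get_obs(); d=rot(o['tool_rot']).T@(np.array([x,y,z])-o['tool_pos'])*1000
    t=None if yaw is None else np.radians(-((yaw-o['tool_rot'][2]+90)%180-90))
    print('tcp',o['tool_pos'],o['tool_rot'],'shift',d.round(1),'turn',t)
E
python3 - <<'E'
from h import *
im=cv2.imread('pics/top0.png')
print('car guess',pix2plane('top',[[357,240],[358,200],[342,270],[310,268],[315,210],[404,210],[400,268]],0.06))
print('mods',pix2plane('top',[[205,248],[195,279]],0.022))
print('drv',pix2plane('top',[[155,260],[156,228],[158,197]],0.025))
print('box',pix2plane('top',[[182,155]],0.062))
big=np.vstack([np.hstack([cv2.resize(im[180:300,120:255],None,fx=4,fy=4,interpolation=2)[:480,:540]])])
b2=cv2.resize(im[190:290,300:410],None,fx=2.3,fy=2.3,interpolation=2)
c=np.zeros((600,800,3),np.uint8); c[:480,:540]=big; c[:b2.shape[0],545:545+b2.shape[1]]=b2[:,:255]
s=cv2.imread('pics/side0.png')
b3=cv2.resize(im[130:180,155:210],None,fx=4,fy=4,interpolation=2); c[240:440,545:765]=b3
cv2.imwrite('pics/c0.png',c)
E
```

```text
car guess [[ 0.5177 -0.167   0.06  ]
 [ 0.6083 -0.1688  0.06  ]
 [ 0.4499 -0.1337  0.06  ]
 [ 0.453  -0.062   0.06  ]
 [ 0.5835 -0.0715  0.06  ]
 [ 0.5878 -0.2733  0.06  ]
 [ 0.4569 -0.2638  0.06  ]]
mods [[0.4936 0.1787 0.022 ]
 [0.422  0.1993 0.022 ]]
drv [[0.4637 0.2922 0.025 ]
 [0.5374 0.293  0.025 ]
 [0.6097 0.2914 0.025 ]]
box [[0.7025 0.2327 0.062 ]]
```

View pics/c0.png

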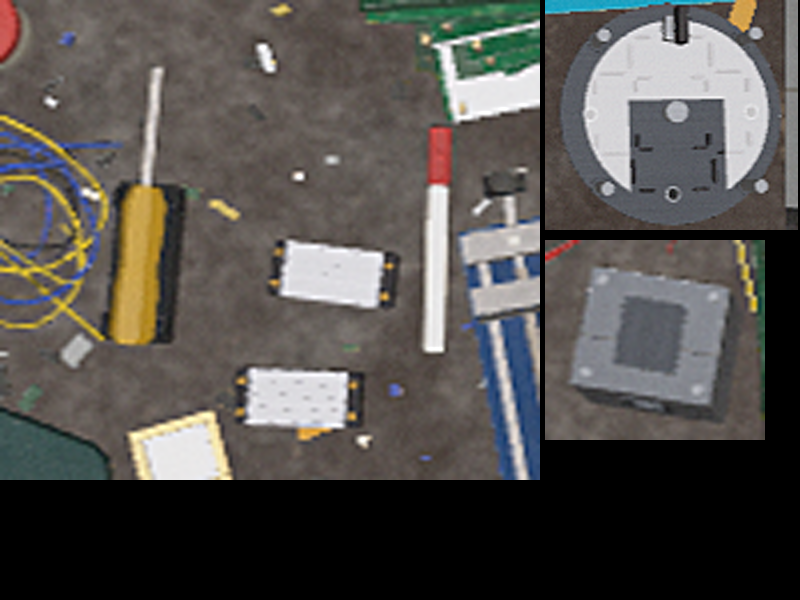

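```bash
python3 - <<'E'
from h import *
def c1(u,v): return [300+(u-545)/2.3,190+v/2.3]
P=pix2plane('top',[c1(604,35),c1(756,33),c1(608,188),c1(761,186)],0.092); print(P,P.mean(0))
print('ang',[np.degrees(np.arctan2(*(P[i]-P.mean(0))[[1,0]])) for i in range(4)])
print('hub',pix2plane('top',[c1(677,112)],0.064),'pin',pix2plane('top',[c1(682,25)],0.112))
def c2(u,v): return [120+u/4,180+v/4]
print('A',pix2plane('top',[c2(283,242),c2(393,252),c2(383,307),c2(278,293)],.022),'B',pix2plane('top',[c2(245,368),c2(358,373),c2(352,428),c2(243,424)],.022))
def c3(u,v): return [155+(u-545)/4,130+(v-240)/4]
B=pix2plane('top',[c3(597,268),c3(730,290),c3(712,403),c3(572,383)],.062);print('box',B,B.mean(0))
print('rec',pix2plane('top',[c3(650,405)],.035))
delta(0.45,-0.17,0.30,0)
E
```

```text
[[ 0.5913 -0.092   0.092 ]
 [ 0.5964 -0.2377  0.092 ]
 [ 0.4461 -0.0973  0.092 ]
 [ 0.4508 -0.2422  0.092 ]] [ 0.5212 -0.1673  0.092 ]
ang [np.float64(47.02427386912919), np.float64(-43.11349300396398), np.float64(136.99722679868725), np.float64(-133.1969664740229)]
hub [[ 0.5204 -0.1671  0.064 ]] pin [[ 0.6001 -0.1631  0.112 ]]
A [[0.5102 0.2122 0.022 ]
 [0.5058 0.1484 0.022 ]
 [0.4739 0.1532 0.022 ]
 [0.4808 0.214  0.022 ]] B [[0.4374 0.2314 0.022 ]
 [0.4358 0.1664 0.022 ]
 [0.4044 0.1689 0.022 ]
 [0.4055 0.2314 0.022 ]]
box [[0.7434 0.266  0.062 ]
 [0.7323 0.19   0.062 ]
 [0.667  0.198  0.062 ]
 [0.6767 0.2775 0.062 ]] [0.7048 0.2329 0.062 ]
rec [[0.6698 0.2379 0.035 ]]
tcp [ 0.254  -0.5979  0.2217] [-179.9183    0.0028   23.0244] shift [ 347.7 -317.2  -77.8] turn 0.40185166964909985
```

Call:
arm_command:
  series: "0 0 0 0.122 0;0 0 0 0.122 0;0 0 0 0.122 0;20.7 -28 -3.3 0 0;20.7 -28 -3.3 0 0;20.7 -28 -3.3 0 0;20.7 -28 -3.3 0 0;20.7 -28 -3.3 0 0;20.7 -28 -3.3 0 0;20.7 -28 -3.3 0 0;20.7 -28 -3.3 0 0;20.7 -28 -3.3 0 0;20.7 -28 -3.3 0 0;20.7 -28 -3.3 0 0;20.7 -28 -3.3 0 0;20.7 -28 -3.3 0 0;20.7 -28 -3.3 0 0;20.7 -28 -3.3 0 0;0 0 0 0 0;0 0 0 0 0"
  squeeze: 30

```text
time_s: 1.82
tool_pos: [0.5504, -0.1645, 0.2719]
tool_rot: [-180.0, 0.0, 2.4]
force: [-0.8, -0.4, 0.1]
grip_width: 0.087
grasp_force: 0.0
```

```bash
python3 - <<'E'
from h import *
o,im=shot('wrist','w1'); print(o['tool_pos'],o['tool_rot'],o['time_s'])
E
```

```text
[ 0.5504 -0.1645  0.2719] [-179.9536    0.0006    2.3689] 1.8167
```

View pics/w1.png

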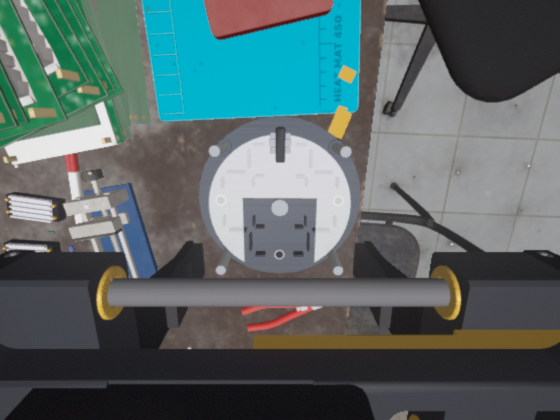

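```bash
python3 - <<'E'
from h import *
o=telemetry.get_obs()
P=pix2plane('wrist',[[214,151],[346,152],[221,270],[338,270]],0.092,o);c=P.mean(0);print(P,c)
print([np.degrees(np.arctan2(*(P[i]-c)[[1,0]])) for i in range(4)],np.linalg.norm(P-c,axis=1))
print('hub',pix2plane('wrist',[[280,208]],0.064,o))
im=cv2.imread('pics/w1.png');g=cv2.cvtColor(im,cv2.COLOR_BGR2GRAY)
m=(g<60).astype(np.uint8);m[:120]=0;m[175:]=0;m[:,:265]=0;m[:,295:]=0
n,l,s,ce=cv2.connectedComponentsWithStats(m);print(s,ce)
print('pin ends', pix2plane('wrist',[[280,128],[280,145]],0.112,o), proj('wrist',[[c[0]+.081,c[1]+.003,.112],[c[0]+.081-.018,c[1]+.003,.112],[c[0]+.081+.018,c[1]+.003,.112]],o))
E
```

```text
[[ 0.5904 -0.0934  0.092 ]
 [ 0.5947 -0.2397  0.092 ]
 [ 0.4446 -0.0989  0.092 ]
 [ 0.45   -0.2441  0.092 ]] [ 0.5199 -0.169   0.092 ]
[np.float64(47.024935862786116), np.float64(-43.38886565475564), np.float64(137.02380212673484), np.float64(-132.96539891559752)] [0.1034 0.1029 0.1029 0.1026]
hub [[ 0.5194 -0.1695  0.064 ]]
[[     0      0    560    420 235198]
 [   277    128      2      1      2]] [[279.5    209.5007]
 [277.5    128.    ]]
pin ends [[ 0.6182 -0.1654  0.112 ]
 [ 0.6011 -0.1661  0.112 ]] [[279.948  145.2097]
 [279.2915 162.5829]
 [280.6256 127.2749]]
```

Call:
arm_command:
  series: "12.6 0.9 20 0 0;12.6 0.9 20 0 0;12.6 0.9 20 0 0;12.6 0.9 20 0 60;0 0 20 0 100;0 0 20 0 100;0 0 20 0 100;0 0 20 0 100;0 0 14 0 100;0 0 10 0 100;0 0 0 0 255;0 0 0 0 255;0 0 0 0 255;0 0 0 0 255;0 0 0 0 255;0 0 0 0 255;0 0 0 0 255"
  squeeze: 30

```text
time_s: 3.28
tool_pos: [0.6004, -0.1664, 0.0889]
tool_rot: [-179.8, -0.0, 2.1]
force: [-0.9, 8.8, 4.7]
grip_width: 0.0143
grasp_force: 4.4
```

Call:
arm_command:
  series: "0 0 0 0 255;0 0 0 0 255;0 0 0 0 255;0 0 0 0 255;0 0 0 0 255"

```text
time_s: 3.7
tool_pos: [0.6003, -0.1642, 0.0889]
tool_rot: [-179.7, 0.0, 2.2]
force: [-2.0, 8.5, 4.7]
grip_width: 0.0095
grasp_force: 30.0
```

Call:
arm_command:
  series: "0 -2 0 0 255;0 0 -6 0 255;0 0 -6 0 255;0 0 -6 0 255;0 0 -6 0 255;0 0 0 0 255;0 0 0 0 255"

```text
time_s: 4.28
tool_pos: [0.6001, -0.1641, 0.1108]
tool_rot: [-179.8, -0.0, 2.2]
force: [3.1, 4.8, -9.0]
grip_width: 0.0094
grasp_force: 30.0
```

Call:
arm_command:
  series: "0 0 -2 0 255;0 0 0 0.12 255;0 0 0 0.121 255;0 0 0 0.121 255;0 0 0 0.121 255;0 0 0 0.121 255;0 0 0 0.121 255;0 0 0 0.121 255;0 0 0 0.121 255;0 0 0 0.121 255;0 0 0 0.121 255;0 0 0 0.121 255;0 0 0 0.121 255;0 0 0 0.121 255;0 0 0 0 255;0 0 0 0 255"

```text
time_s: 5.62
tool_pos: [0.602, -0.1616, 0.1066]
tool_rot: [179.6, 0.4, -79.8]
force: [11.2, 6.1, -8.5]
grip_width: 0.0097
grasp_force: 30.0
```

```bash
python3 - <<'E'
from h import *
o=telemetry.get_obs();print(o['qpos'],o['effort'],o['force'],o['wrist_torque'],o['tool_pos'],o['tool_rot'])
o,im=shot('side','s1'); o,im2=shot('wrist','w2')
c=np.hstack([cv2.resize(im[150:270,110:240],(390,360)),cv2.resize(im2,(400,300)).copy() if 0 else cv2.resize(im2[60:360,100:480],(400,360))]); cv2.imwrite('pics/c1.png',c)
E
```

```text
[   3.7506   20.0185   10.973    95.0777   -4.3014   65.7727 -153.9493] [  3.9356 -50.6687   8.9249 -26.8072   2.9048   3.5464  -0.0269] [11.2325  6.1005 -8.4768] [ 1.4563 -2.8809 -0.0378] [ 0.602  -0.1616  0.1066] [179.6483   0.3625 -79.825 ]
```

View pics/c1.png

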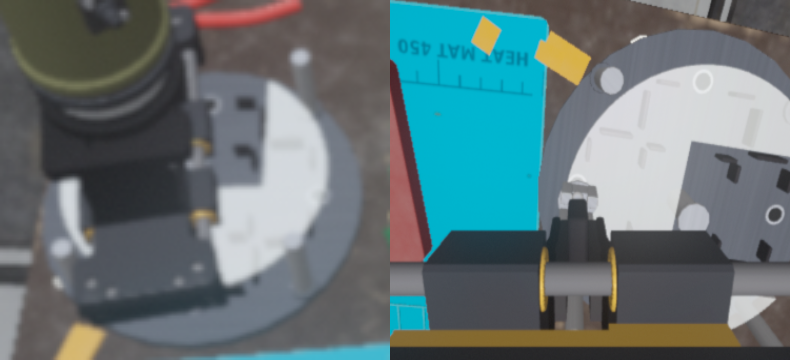

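Call:
arm_command:
  series: "0 0 0 0 170;0 0 0 0 150;0 0 0 0 150;0 0 0 0 150;0 0 0 0 150;0 0 0 0 150"

```text
time_s: 6.22
tool_pos: [0.5963, -0.168, 0.1067]
tool_rot: [179.1, 0.3, -80.2]
force: [-0.2, 0.4, -0.1]
grip_width: 0.0345
grasp_force: 0.0
```

Call:
arm_command:
  series: "0 0 -10 0 150;0 0 -15 0 150;0 0 -20 0 150;0 0 -20 0 150;0 0 -20 0 150;0 0 -20 0 150;0 0 -20 -0.12 150;0 0 -10 -0.12 150;0 0 0 -0.12 150;0 0 0 -0.12 150;0 0 0 -0.12 150;0 0 0 -0.12 150;0 0 0 -0.12 150;0 0 0 -0.12 150;0 0 0 -0.12 150;0 0 0 -0.12 150;0 0 0 -0.12 150;0 0 0 -0.12 150;0 0 0 0 150;0 0 0 0 150"

```text
time_s: 7.88
tool_pos: [0.5987, -0.1679, 0.2421]
tool_rot: [-179.8, 0.9, 2.1]
force: [-0.1, -0.3, 0.8]
grip_width: 0.036
grasp_force: 0.0
```

```bash
python3 - <<'E'
from h import *
o,im=shot('wrist','w3'); print(o['tool_pos'],o['tool_rot'],o['qpos'],o['time_s'])
q=proj('wrist',[[.601,-.1655,.128],[.52,-.1685,.064]],o); print(q)
cv2.imwrite('pics/w3v.png',im)
E
```

```text
[ 0.5987 -0.1679  0.2421] [-179.7698    0.8707    2.1317] [  9.1572  15.0505   4.9708  85.1884  -1.2858  80.718  -73.6842] 7.8833
[[277.1386 200.5913]
 [277.6447 250.7845]]
```

View pics/w3v.png

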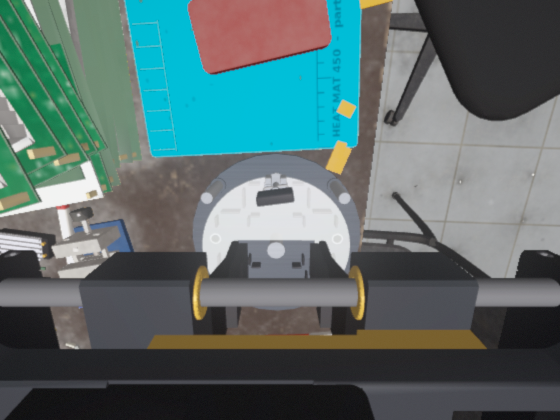

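Call:
arm_command:
  series: "-37 0 0 0 150;-37 0 0 0 100;-37 0 0 0 60;-38 0 0 0 0;0 0 0 -0.125 0;0 0 0 -0.125 0;0 0 0 -0.125 0;0 0 0 -0.125 0;0 0 0 -0.125 0;0 0 0 -0.125 0;0 0 0 -0.125 0;0 0 0 -0.125 0;0 0 0 -0.125 0;0 0 0 -0.125 0;0 0 0 -0.125 0;0 0 0 -0.125 0"

```text
time_s: 9.27
tool_pos: [0.4499, -0.1737, 0.2442]
tool_rot: [-179.1, -0.2, 88.5]
force: [-1.3, 1.1, 0.4]
grip_width: 0.0872
grasp_force: 0.0
```

Call:
arm_command:
  series: "36 0 0 0 0;36 0 0 0 0;36 0 0 0 0;36 0 0 0 0;36 0 0 0 0;36 0 0 0 0;36 0 0 0 0;36 0 0 0 0;36 0 0 0 0;36 0 0 0 0;0 0 0 0 0;0 0 0 0 0"

```text
time_s: 10.27
tool_pos: [0.4601, 0.1884, 0.2451]
tool_rot: [-179.1, -0.2, 88.4]
force: [-0.6, -0.5, 0.5]
grip_width: 0.0867
grasp_force: 0.0
```

```bash
python3 - <<'E'
from h import *
o,im=shot('wrist','w4'); print(o['tool_pos'],o['tool_rot'],o['qpos'],o['time_s'])
print(proj('wrist',[[.4927,.182,.022],[.4208,.1995,.022]],o)); print('stack',pix2plane('top',[[210,183],[290,177]],.48))
E
```

```text
[0.4601 0.1884 0.2451] [-179.0768   -0.1916   88.4472] [ -9.4693   0.389  -15.438  101.266   -0.4881  79.1005 -26.3636] 10.2667
[[306.8229 187.9256]
 [250.5257 175.8612]]
stack [[0.5766 0.1154 0.48  ]
 [0.5877 0.002  0.48  ]]
```

View pics/w4.png

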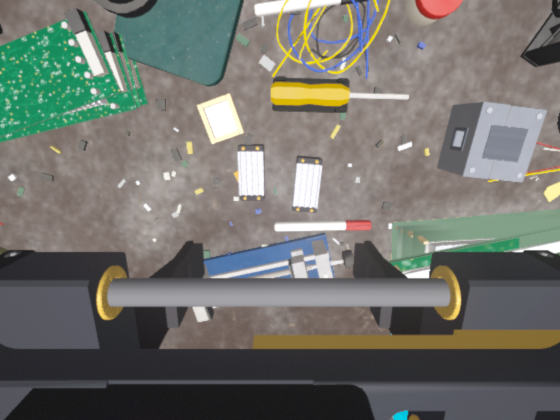

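```bash
python3 - <<'E'
from h import *
o=telemetry.get_obs(); im=cv2.imread('pics/w4.png')
# white ribs + black ends: bright blob of each module
hsv=cv2.cvtColor(im,cv2.COLOR_BGR2HSV)
for nm,(x0,x1) in dict(A=(285,335),B=(228,275)).items():
    m=np.zeros(im.shape[:2],np.uint8); m[135:220,x0:x1]=((hsv[135:220,x0:x1,2]>165)&(hsv[135:220,x0:x1,1]<60))*255
    m=cv2.morphologyEx(m,cv2.MORPH_CLOSE,np.ones((5,5))); c=max(cv2.findContours(m,0,2)[0],key=cv2.contourArea)
    r=cv2.minAreaRect(c); P=pix2plane('wrist',cv2.boxPoints(r),.022,o); 
    e=sorted([(np.linalg.norm(P[i]-P[(i+1)%4]),i) for i in range(4)]); i=e[-1][1]; d=P[(i+1)%4]-P[i]
    print(nm,r,P.mean(0),'axis',np.degrees(np.arctan2(d[1],d[0]))%180,e[0][0],e[-1][0])
m=cv2.inRange(hsv,(15,120,100),(32,255,255)); m[:75]=0;m[112:]=0;m[:,:265]=0;m[:,355:]=0
c=max(cv2.findContours(m,0,2)[0],key=cv2.contourArea);r=cv2.minAreaRect(c);P=pix2plane('wrist',cv2.boxPoints(r),.028,o);print('drv',r,P.mean(0),P)
print('tip',pix2plane('wrist',[[408,97]],.025,o),'recess',pix2plane('wrist',[[459,138]],.035,o))
print('box top',pix2plane('wrist',[[477,103],[545,108],[525,181],[462,178]],.062,o))
E
```

```text
A ((306.3231506347656, 189.09146118164062), (26.72443199157715, 52.67584228515625), 6.340191841125488) [0.4924 0.1772 0.022 ] axis 84.182711812867 0.033737006933777625 0.06942855767608697
B ((253.5, 175.5), (51.0, 41.0), 90.0) [0.4251 0.1969 0.022 ] axis 85.87560318940561 0.05130347607185022 0.06595155469878422
drv ((309.8096923828125, 93.92314910888672), (78.1974868774414, 23.88003921508789), 2.009553909301758) [0.4967 0.2927 0.028 ] [[0.4502 0.2826 0.028 ]
 [0.4521 0.3087 0.028 ]
 [0.5423 0.3028 0.028 ]
 [0.5422 0.2767 0.028 ]]
tip [[0.6121 0.286  0.025 ]] recess [[0.6722 0.2377 0.035 ]]
box top [[0.6713 0.2755 0.062 ]
 [0.7438 0.2681 0.062 ]
 [0.7378 0.1895 0.062 ]
 [0.6664 0.1949 0.062 ]]
```

Call:
arm_command:
  series: "0 0 0 0.072 0;-1 8 25 0 0;-1 8 30 0 0;-1 8 30 0 0;-1 9 30 0 0;0 0 30 0 0;0 0 0 0 0;0 0 0 0 0"

```text
time_s: 10.98
tool_pos: [0.4899, 0.1773, 0.0985]
tool_rot: [-178.9, 0.0, 84.0]
force: [-0.8, 0.4, 0.8]
grip_width: 0.087
grasp_force: 0.0
```

```bash
python3 - <<'E'
from h import *
o,im=shot('wrist','w5'); print(o['tool_pos'],o['tool_rot'],o['time_s'])
print(proj('wrist',[[.4925,.181,.022],[.421,.199,.022]],o))
E
```

```text
[0.4899 0.1773 0.0985] [-178.8855    0.0003   83.9812] 10.9833
[[283.5001 213.5285]
 [194.1223 200.8932]]
```

View pics/w5.png

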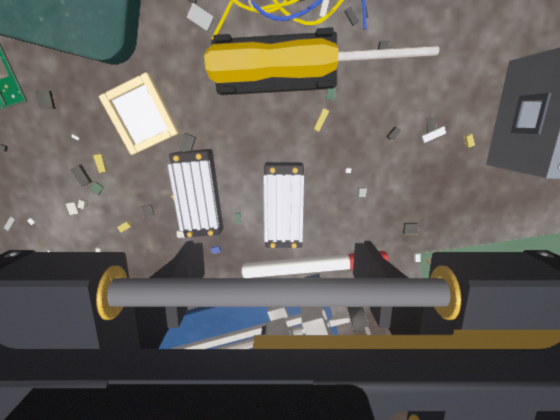

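```bash
python3 - <<'E'
from h import *
o=telemetry.get_obs()
for nm,t,b in [('A',[284.5,163],[284,248]),('B',[190.5,151],[205,236.5])]:
    for z in (0,.011,.022): print(nm,z,pix2plane('wrist',[t],z,o)[0],pix2plane('wrist',[b],z,o)[0])
E
```

```text
A 0 [0.4989 0.2202 0.    ] [0.4906 0.1415 0.    ]
A 0.011 [0.499  0.2216 0.011 ] [0.4911 0.1462 0.011 ]
A 0.022 [0.4991 0.2231 0.022 ] [0.4915 0.1509 0.022 ]
B 0 [0.4199 0.2386 0.    ] [0.4189 0.1601 0.    ]
B 0.011 [0.4233 0.2393 0.011 ] [0.4223 0.164  0.011 ]
B 0.022 [0.4267 0.24   0.022 ] [0.4257 0.168  0.022 ]
```

```bash
python3 - <<'E'
from h import *
o5=telemetry.get_obs(); o4=dict(tool_pos=np.array([.4601,.1884,.2451]),tool_rot=[-179.0768,-.1916,88.4472])
print('now',o5['tool_pos'],o5['tool_rot'])
print('w4 A',pix2plane('wrist',[[310,156.5],[304,212.5]],.022,o4).mean(0),'B',pix2plane('wrist',[[250,145],[252.5,200]],.022,o4).mean(0))
print('w4 A ground pts', 'recess',pix2plane('wrist',[[459,138]],.035,o4),pix2plane('wrist',[[529,114]],.035,o5))
print('handle ends w4',pix2plane('wrist',[[271,94],[349,95],[408,97]],.025,o4),'w5',pix2plane('wrist',[[205,62],[338,56],[438,51]],.025,o5))
E
```

```text
now [0.4913 0.1784 0.1004] [-179.098    -0.1092   84.0329]
w4 A [0.4928 0.1855 0.022 ] B [0.4219 0.2029 0.022 ]
w4 A ground pts recess [[0.6715 0.2406 0.035 ]] [[0.6747 0.2415 0.035 ]]
handle ends w4 [[0.4504 0.2967 0.025 ]
 [0.5422 0.293  0.025 ]
 [0.6113 0.2888 0.025 ]] w5 [[0.4496 0.3012 0.025 ]
 [0.5444 0.2949 0.025 ]
 [0.6143 0.2906 0.025 ]]
```

Call:
arm_command:
  series: "4 1.6 20 0 0;3.8 1.6 20 0 0;0 0 20 0 0;0 0 18 0 0;0 0 10 0 0;0 0 6 0 0;0 0 0 0 120;0 0 0 0 255;0 0 0 0 255;0 0 0 0 255;0 0 0 0 255;0 0 0 0 255;0 0 0 0 255;0 0 0 0 255;0 0 0 0 255"
  squeeze: 35

```text
time_s: 12.28
tool_pos: [0.4933, 0.1873, 0.0054]
tool_rot: [-179.1, -0.1, 84.2]
force: [-0.5, 0.0, -0.7]
grip_width: 0.0347
grasp_force: 0.0
```

Call:
arm_command:
  series: "0 0 0 0 255;0 0 0 0 255;0 0 0 0 255;0 0 0 0 255;0 0 -20 0 255;0 0 -30 0 255;0 0 -35 0 255;0 -20 -35 0 255;0 -21 0 -0.068 255;0 0 0 -0.068 255"

```text
time_s: 13.12
tool_pos: [0.4525, 0.1926, 0.1284]
tool_rot: [-179.2, -0.3, 92.3]
force: [0.2, 0.4, -0.9]
grip_width: 0.0321
grasp_force: 34.9
```

Call:
arm_command:
  series: "-33 0 0 0 255;-33 0 0 0 255;-33 0 0 0 255;-33 0 0 0 255;-33 0 0 0 255;-33 0 0 0 255;-33 0 0 0 255;-33 0 0 0 255;-33 0 0 0 255;-33 0 0 0 255;-33 0 0 0 255;0 0 0 0 255;0 0 0 0 255"

```text
time_s: 14.2
tool_pos: [0.4661, -0.1738, 0.1242]
tool_rot: [-179.1, -0.2, 91.7]
force: [-0.1, 1.7, -0.6]
grip_width: 0.0316
grasp_force: 34.9
```

```bash
python3 - <<'E'
from h import *
o,im=shot('wrist','w6'); print(o['tool_pos'],o['tool_rot'],o['time_s'],o['grasp_force'])
delta(.464,-.1704,.0325,91.9)
E
```

```text
[ 0.4661 -0.1738  0.1242] [-179.0528   -0.2484   91.6966] 14.2 34.94850933551788
tcp [ 0.4665 -0.1718  0.1241] [-179.054    -0.2965   91.876 ] shift [ 1.  -0.9 91.6] turn -0.000418346815589699
```

View pics/w6.png

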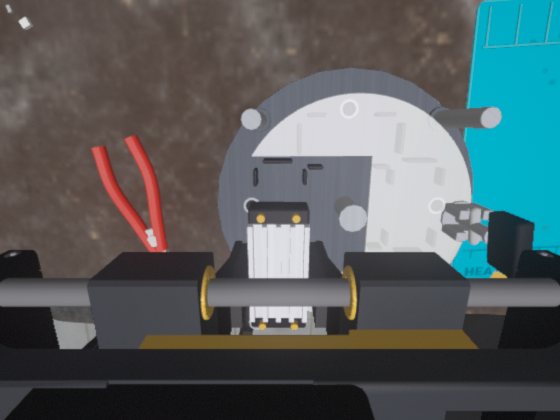

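```bash
python3 - <<'E'
from h import *
o=telemetry.get_obs(); z=o['tool_pos'][2]+.0166
for v in (203,210,213,328): 
    for zz in (z-.022,z): p=pix2plane('wrist',[[279,v]],zz,o)[0]; print(v,zz-z,p,(rot(o['tool_rot']).T@(p-o['tool_pos']))*1000)
im=cv2.imread('pics/w6.png'); print(im[195:235:2,255].mean(1).astype(int),im[195:235:2,279].mean(1).astype(int),im[310:340:2,279].mean(1).astype(int))
E
```

```text
203 -0.021999999999999992 [ 0.4652 -0.1397  0.1187] [32.0479 -0.0968  5.5683]
203 0.0 [ 0.4653 -0.1339  0.1407] [ 37.963   -0.1538 -16.4035]
210 -0.021999999999999992 [ 0.4654 -0.1439  0.1187] [27.8759 -0.0967  5.5467]
210 0.0 [ 0.4655 -0.1375  0.1407] [ 34.334   -0.1537 -16.4223]
213 -0.021999999999999992 [ 0.4654 -0.1457  0.1187] [26.0711 -0.0966  5.5373]
213 0.0 [ 0.4655 -0.1391  0.1407] [ 32.764   -0.1536 -16.4304]
328 -0.021999999999999992 [ 0.468  -0.2234  0.1187] [-51.7184  -0.094    5.1347]
328 0.0 [ 0.4677 -0.2067  0.1407] [-34.9006  -0.1513 -16.7806]
[111 120 184 119  50  52  51  59  74  80  80  83  84  81 110 218 222 222
 222 222] [116 116 115  91  55  54  56  61  76  85  84  85  85  85  95 132 193 223
 223 223] [223 223 224 224 223 222 154  65  65 138 141 146 136  84  85]
```

Call:
arm_command:
  series: "1 -0.9 20 0 255;0 0 20 0 255;0 0 18 0 255;0 0 14 0 255;0 0 8 0 255;0 0 4 0 255;0 0 0 0 255"

```text
time_s: 14.83
tool_pos: [0.4641, -0.169, 0.0399]
tool_rot: [-179.0, -0.3, 92.1]
force: [-0.5, 1.2, -1.8]
grip_width: 0.0318
grasp_force: 34.9
```

```bash
python3 - <<'E'
from h import *
o=telemetry.get_obs(); print(o['force'],o['time_s']); delta(.464,-.1704,.0316,91.9)
E
```

```text
[-0.5453  1.2243 -1.8486] 14.8333
tcp [ 0.4641 -0.169   0.0399] [-179.0077   -0.3195   92.0517] shift [-1.4 -0.   8.3] turn 0.002647552847841285
```

Call:
arm_command:
  series: "-1 0 3 0 255;0 0 3 0 255;0 0 2.5 0 255;0 0 0 0 255;0 0 0 0 110;0 0 0 0 110;0 0 0 0 110;0 0 0 0 110;0 0 0 0 110;0 0 -10 0 110;0 0 -20 0 110;0 0 -25 0 110;0 0 -25 0 110;0 0 -20 0 110"

```text
time_s: 16.0
tool_pos: [0.4666, -0.1723, 0.1347]
tool_rot: [-179.2, -0.2, 91.9]
force: [0.8, 0.1, -0.3]
grip_width: 0.0494
grasp_force: 0.0
```

```bash
python3 - <<'E'
from h import *
o,im=shot('wrist','w7'); print(o['tool_pos'],o['tool_rot'],o['time_s'],o['force'])
c=np.zeros((420,800,3),np.uint8); c[:,:400]=im[:,140:540]; s=cams.read_camera('side'); c[:360,400:]=cv2.resize(s[150:270,105:238],(400,360)); cv2.imwrite('pics/c2.png',c)
print('post3',.52+.103*np.array([np.cos(np.radians(136.9)),0]),-.1685+.103*np.sin(np.radians(136.9)))
E
```

```text
[ 0.4666 -0.1723  0.1347] [-179.215    -0.2      91.9449] 16.0 [ 0.8082  0.0605 -0.3499]
post3 [0.4448 0.52  ] -0.09812280131087771
```

View pics/c2.png

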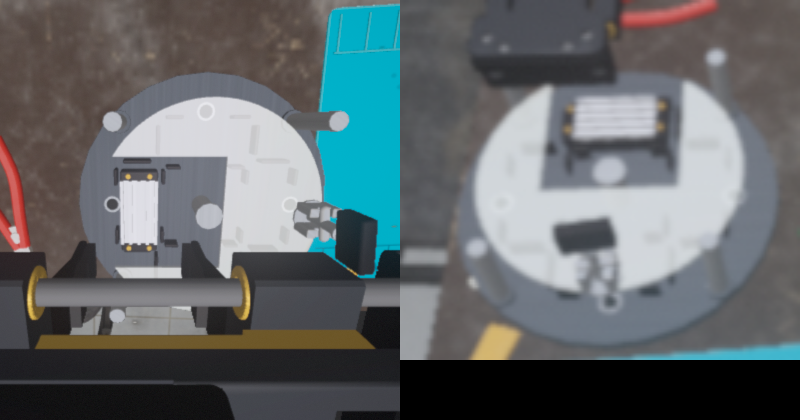

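Call:
arm_command:
  series: "25 -6 0 0 110;25 -6 0 0 110;25 -6.4 0 0 110;0 0 15 0 110;0 0 20 0 110;0 0 20 0 110;0 0 10 0 110;0 0 0 0 255;0 0 0 0 255;0 0 0 0 255;0 0 0 0 255;0 0 0 0 255;0 0 0 0 255;0 0 0 0 255;0 0 0 0 255;0 0 0 0 255;0 0 0 0 255"
  squeeze: 45

```text
time_s: 17.52
tool_pos: [0.4459, -0.0977, 0.0684]
tool_rot: [-179.3, -0.2, 92.0]
force: [5.8, -1.5, -0.5]
grip_width: 0.0116
grasp_force: 44.9
```

Call:
arm_command:
  series: "-5 -4.4 0 0 255;-5.1 -4.5 0 0 255;-11.2 -7.5 0 0 255;-12.1 -6 0 0 255;-12.8 -4.3 0 0 255;-13.2 -2.6 0 0 255;-13.4 -0.9 0 0 255;-13.4 0.9 0 0 255;-13.2 2.6 0 0 255;-12.8 4.3 0 0 255;-12.1 6 0 0 255;-11.2 7.5 0 0 255;-5.1 4.5 0 0 255;-5 4.4 0 0 255;0 0 0 0 255;0 0 0 0 255"

```text
time_s: 18.85
tool_pos: [0.4524, -0.2392, 0.0684]
tool_rot: [-179.4, -0.5, 92.1]
force: [4.0, 8.0, 5.2]
grip_width: 0.0117
grasp_force: 45.0
```

Call:
arm_command:
  series: "-2 1.8 0 0 255;-2 1.8 0 0 255;0 0 0 0 255;0 0 0 0 255"

```text
time_s: 19.18
tool_pos: [0.4556, -0.242, 0.0684]
tool_rot: [-179.3, -0.5, 92.2]
force: [4.0, 8.6, 7.7]
grip_width: 0.0117
grasp_force: 45.1
```

Call:
arm_command:
  series: "0 0 0 0 110;0 0 0 0 110;0 0 0 0 110;0 0 0 0 110;0 0 -25 0 110;0 0 -25 0 110;0 0 -25 0 110;0 0 0 0 110"

```text
time_s: 19.85
tool_pos: [0.4561, -0.2489, 0.1466]
tool_rot: [-179.5, -0.0, 91.9]
force: [1.7, -0.4, 1.2]
grip_width: 0.0481
grasp_force: 0.0
```

Call:
arm_command:
  series: "37 -1.4 0 0 0;37 -1.4 0 0 0;37 -1.4 0 0 0;37 -1.4 0 0 0;37 -1.4 0 0 0;37 -1.4 0 0 0;37 -1.4 0 0 0;37 -1.4 0 0 0;37 -1.4 0 0 0;37 -1.4 0 0 0;37 -1.4 0 0 0;37 -1.4 0 0.05 0;0 0 0 0 0;0 0 0 0 0;0 0 0 0 0"

```text
time_s: 21.1
tool_pos: [0.4217, 0.1949, 0.1433]
tool_rot: [-179.0, -0.1, 89.1]
force: [0.4, -0.2, -0.8]
grip_width: 0.087
grasp_force: 0.0
```

```bash
python3 - <<'E'
from h import *
o,im=shot('wrist','w8'); print(o['tool_pos'],o['tool_rot'],o['time_s'],o['force'])
np.save('o8.npy',np.r_[o['tool_pos'],o['tool_rot']])
t=cams.read_camera('top'); c=np.zeros((420,800,3),np.uint8); c[:,:450]=im[:,60:510]; c[:350,450:]=cv2.resize(t[190:290,300:400],(350,350)); cv2.imwrite('pics/c3.png',c)
E
```

```text
[0.4217 0.1949 0.1433] [-179.0053   -0.1128   89.0812] 21.1 [ 0.3985 -0.1943 -0.7766]
```

View pics/c3.png

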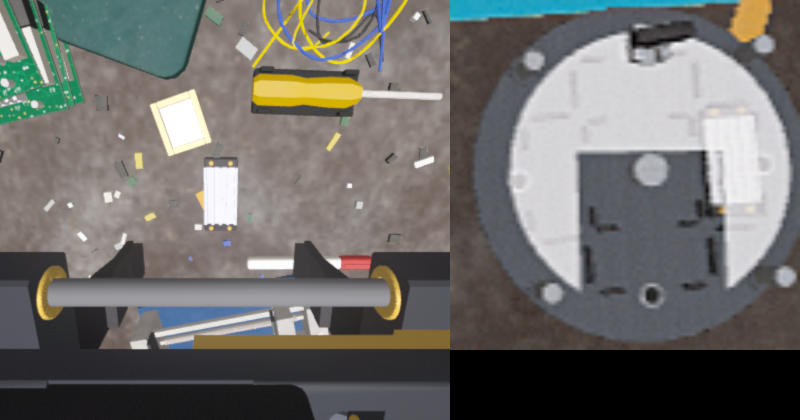

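```bash
python3 - <<'E'
from h import *
a=np.load('o8.npy'); o8=dict(tool_pos=a[:3],tool_rot=a[3:])
P=pix2plane('wrist',[[281.5,157.5],[280.5,231.5]],.022,o8); print(P,P.mean(0),np.linalg.norm(P[0]-P[1]))
m=P.mean(0); delta(m[0],m[1],.0055,np.degrees(np.arctan2(*(P[0]-P[1])[[1,0]])))
E
```

```text
[[0.4228 0.2395 0.022 ]
 [0.4208 0.1667 0.022 ]] [0.4218 0.2031 0.022 ] 0.07284438096634563
tcp [0.4221 0.1942 0.1436] [-179.0375   -0.1387   88.9476] shift [  8.6   1.8 138.1] turn 0.008933324663774214
```

Call:
arm_command:
  series: "4.5 1 25 0.009 0;4.3 0.8 25 0 0;0 0 25 0 0;0 0 25 0 0;0 0 20 0 0;0 0 12 0 0;0 0 6 0 0;0 0 0 0 120;0 0 0 0 255;0 0 0 0 255;0 0 0 0 255;0 0 0 0 255;0 0 0 0 255;0 0 0 0 255;0 0 0 0 255;0 0 0 0 255;0 0 0 0 255;0 0 0 0 255"
  squeeze: 35

```text
time_s: 22.7
tool_pos: [0.4218, 0.2055, 0.0062]
tool_rot: [-179.1, -0.2, 88.6]
force: [0.3, -0.2, 1.1]
grip_width: 0.0315
grasp_force: 35.0
```

Call:
arm_command:
  series: "0 0 -20 0 255;0 0 -30 0 255;0 0 -35 0 255;0 0 -35 -0.055 255;-34.3 2.5 0 0 255;-34.3 2.5 0 0 255;-34.3 2.5 0 0 255;-34.3 2.5 0 0 255;-34.3 2.5 0 0 255;-34.3 2.5 0 0 255;-34.3 2.5 0 0 255;-34.3 2.5 0 0 255;-34.3 2.5 0 0 255;-34.3 2.5 0 0 255;-34.3 2.5 0 0 255;0 0 0 0 255;0 0 0 0 255;0 0 0 0 255"

```text
time_s: 24.2
tool_pos: [0.4622, -0.1706, 0.1236]
tool_rot: [-179.0, -0.3, 91.7]
force: [-0.1, 0.1, -0.3]
grip_width: 0.0318
grasp_force: 34.9
```

```bash
python3 - <<'E'
from h import *
o,im=shot('wrist','w9'); print(o['tool_pos'],o['tool_rot'],o['time_s'],o['grasp_force'],o['grip_width'])
z=o['tool_pos'][2]+.0160
g=im[190:345,279].mean(1).astype(int); print(list(enumerate(g,190))[:45:2],list(enumerate(g,190))[120::2])
for v in (209.5,328): p=pix2plane('wrist',[[279,v]],z,o)[0]; print((rot(o['tool_rot']).T@(p-o['tool_pos']))*1000)
delta(.464,-.1704,.0400,91.9)
E
```

```text
[ 0.4622 -0.1706  0.1236] [-179.0425   -0.2962   91.7218] 24.2 34.94779050350189 0.031807356539204946
[(190, np.int64(118)), (192, np.int64(119)), (194, np.int64(120)), (196, np.int64(117)), (198, np.int64(115)), (200, np.int64(115)), (202, np.int64(93)), (204, np.int64(53)), (206, np.int64(53)), (208, np.int64(54)), (210, np.int64(62)), (212, np.int64(78)), (214, np.int64(86)), (216, np.int64(85)), (218, np.int64(86)), (220, np.int64(85)), (222, np.int64(86)), (224, np.int64(100)), (226, np.int64(133)), (228, np.int64(205)), (230, np.int64(223)), (232, np.int64(222)), (234, np.int64(223))] [(310, np.int64(224)), (312, np.int64(224)), (314, np.int64(224)), (316, np.int64(224)), (318, np.int64(223)), (320, np.int64(223)), (322, np.int64(182)), (324, np.int64(66)), (326, np.int64(67)), (328, np.int64(134)), (330, np.int64(139)), (332, np.int64(143)), (334, np.int64(135)), (336, np.int64(85)), (338, np.int64(86)), (340, np.int64(86)), (342, np.int64(86)), (344, np.int64(84))]
[ 34.4192  -0.153  -15.8219]
[-35.3598  -0.1506 -16.1828]
tcp [ 0.4624 -0.1699  0.1237] [-179.0511   -0.2944   91.8107] shift [-0.9  3.  83.6] turn -0.001558444183587887
```

Call:
arm_command:
  series: "-0.5 3 20 0 255;0 0 20 0 255;0 0 18 0 255;0 0 14 0 255;0 0 8 0 255;0 0 3.6 0 255;0 0 0 0 255"

```text
time_s: 24.83
tool_pos: [0.465, -0.1697, 0.0403]
tool_rot: [-179.2, -0.3, 91.9]
force: [0.8, 1.6, -1.3]
grip_width: 0.032
grasp_force: 35.0
```

```bash
python3 - <<'E'
from h import *
o=telemetry.get_obs(); print(o['force'],o['time_s']); delta(.464,-.1704,.0322,91.9)
E
```

```text
[ 0.8123  1.5553 -1.288 ] 24.8333
tcp [ 0.465  -0.1697  0.0403] [-179.1502   -0.2761   91.878 ] shift [-0.7 -0.9  8.1] turn -0.00038463441829682303
```

Call:
arm_command:
  series: "-0.7 -0.9 3 0 255;0 0 3 0 255;0 0 2.1 0 255;0 0 0 0 255;0 0 0 0 110;0 0 0 0 110;0 0 0 0 110;0 0 0 0 110;0 0 0 0 110;0 0 -10 0 110;0 0 -20 0 110;0 0 -25 0 110;0 0 -25 0 110;0 0 -20 0 110;0 0 0 0 110"

```text
time_s: 26.08
tool_pos: [0.4679, -0.1736, 0.1376]
tool_rot: [-179.6, -0.1, 91.7]
force: [0.4, -1.0, 0.5]
grip_width: 0.0494
grasp_force: 0.0
```

```bash
python3 - <<'E'
from h import *
o,im=shot('wrist','w10'); print(o['force'],o['time_s']); delta(.4453,-.0985,.0685,91.9)
s=cams.read_camera('side');c=np.zeros((420,800,3),np.uint8); c[:,:400]=im[:,140:540]; c[:360,400:]=cv2.resize(s[150:270,105:238],(400,360)); cv2.imwrite('pics/c4.png',c)
E
```

```text
[ 0.3515 -0.9599  0.5011] 26.0833
tcp [ 0.4667 -0.1731  0.1354] [-179.4022   -0.1369   91.722 ] shift [ 75.1 -18.4  67.3] turn -0.0031062162281338818
```

View pics/c4.png

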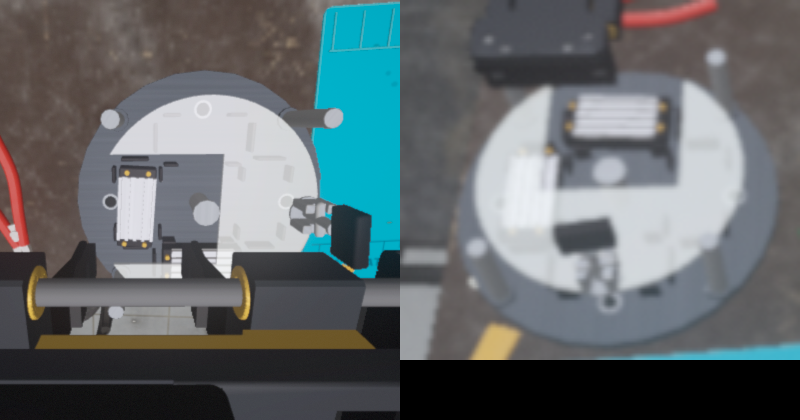

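Call:
arm_command:
  series: "25 -6 0 0 110;25 -6 0 0 110;25 -6.4 0 0 110;0 0 15 0 110;0 0 20 0 110;0 0 20 0 110;0 0 12 0 110;0 0 0 0 255;0 0 0 0 255;0 0 0 0 255;0 0 0 0 255;0 0 0 0 255;0 0 0 0 255;0 0 0 0 255;0 0 0 0 255;0 0 0 0 255;0 0 0 0 255"
  squeeze: 45

```text
time_s: 27.6
tool_pos: [0.4457, -0.0984, 0.0668]
tool_rot: [-179.4, -0.2, 91.7]
force: [4.8, -1.7, -3.0]
grip_width: 0.0116
grasp_force: 44.9
```

Call:
arm_command:
  series: "-5 -4.4 0 0 255;-5.1 -4.5 0 0 255;-11.2 -7.5 0 0 255;-12.1 -6 0 0 255;-12.8 -4.3 0 0 255;-13.2 -2.6 0 0 255;-13.4 -0.9 0 0 255;-13.4 0.9 0 0 255;-13.2 2.6 0 0 255;-12.8 4.3 0 0 255;-12.1 6 0 0 255;-11.2 7.5 0 0 255;-5.1 4.5 0 0 255;-5 4.4 0 0 255;-2 1.8 0 0 255;-2 1.8 0 0 255;0 0 0 0 255;0 0 0 0 255"

```text
time_s: 29.1
tool_pos: [0.4556, -0.2425, 0.0669]
tool_rot: [-179.5, -0.5, 92.0]
force: [5.6, 10.0, 4.7]
grip_width: 0.0118
grasp_force: 45.1
```

Call:
arm_command:
  series: "0 0 0 0 110;0 0 0 0 110;0 0 0 0 110;0 0 0 0 110;0 0 -25 0 110;0 0 -25 0 110;0 0 -25 0 110;0 0 -20 0 110;15.6 29.5 0 0 130;15.6 29.5 0 0 130;15.6 29.5 0 0 130;15.6 29.5 0 0 130;15.6 29.5 0 0 130;0 0 0 -0.07 130;0 0 0 -0.07 130;0 0 0 0 130;0 0 0 0 130;0 0 0 0 130"

```text
time_s: 30.6
tool_pos: [0.5973, -0.166, 0.1582]
tool_rot: [-179.1, -0.4, 99.6]
force: [0.3, 0.2, 0.4]
grip_width: 0.0426
grasp_force: 0.0
```

```bash
python3 - <<'E'
from h import *
o,im=shot('wrist','w11'); print(o['tool_pos'],o['tool_rot'],o['time_s'],o['qpos'])
s=cams.read_camera('side'); c=np.zeros((420,800,3),np.uint8); c[:,:440]=im[:,120:560]; c[:360,440:]=cv2.resize(s[150:270,105:225],(360,360)); cv2.imwrite('pics/c5.png',c)
delta(.601,-.1655,.105,100)
E
```

```text
[ 0.5973 -0.166   0.1582] [-179.115    -0.3508   99.5752] 30.6 [12.0198 17.5138  1.2749 91.7088 -0.3831 71.7336 22.9398]
tcp [ 0.5974 -0.1658  0.1584] [-179.1371   -0.3503   99.6275] shift [-0.6  4.4 53.3] turn -0.006500674940901558
```

View pics/c5.png

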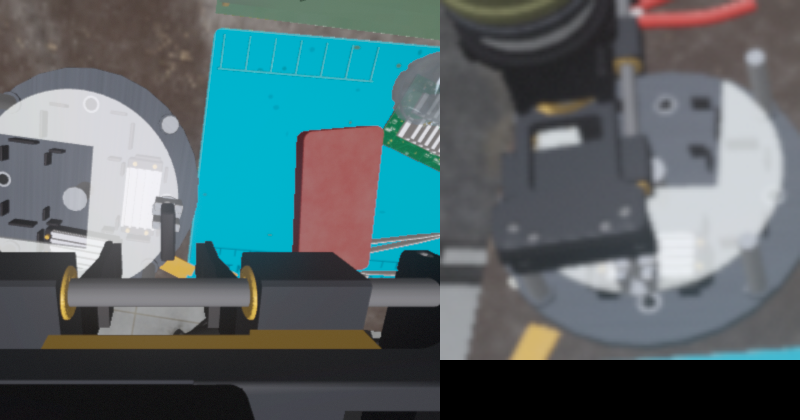

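Call:
arm_command:
  series: "-0.5 4.6 20 0 130;0 0 18 0 130;0 0 10 0 130;0 0 5 0 130;0 0 0 0 255;0 0 0 0 255;0 0 0 0 255;0 0 0 0 255;0 0 0 0 255;0 0 0 0 255;0 0 0 0 255"
  squeeze: 40

```text
time_s: 31.62
tool_pos: [0.6029, -0.1646, 0.1059]
tool_rot: [-179.3, -0.3, 99.8]
force: [2.4, 0.6, 0.7]
grip_width: 0.0097
grasp_force: 40.0
```

Call:
arm_command:
  series: "0 0 -3 0 255;0 0 -3 0 255;0 0 -3 0 255;0 0 0 0 255;0 0 0 0 255"

```text
time_s: 32.03
tool_pos: [0.6028, -0.1645, 0.1131]
tool_rot: [-179.3, -0.3, 99.8]
force: [6.6, -0.6, -9.6]
grip_width: 0.0098
grasp_force: 40.0
```

Call:
arm_command:
  series: "0 0 0 -0.119 255;0 0 0 -0.119 255;0 0 0 -0.119 255;0 0 0 -0.119 255;0 0 0 -0.119 255;0 0 0 -0.119 255;0 0 0 -0.119 255;0 0 0 -0.119 255;0 0 0 -0.119 255;0 0 0 -0.119 255;0 0 0 -0.119 255;0 0 0 -0.119 255;0 0 0 0 255;0 0 0 0 255"

```text
time_s: 33.2
tool_pos: [0.6034, -0.1639, 0.113]
tool_rot: [179.7, -0.7, -178.4]
force: [7.0, 0.6, -8.9]
grip_width: 0.0097
grasp_force: 40.0
```

Call:
arm_command:
  series: "0 0 5 0 255;0 0 5 0 255;0 0 5 0 255;0 0 4 0 255;0 0 4 0 255;0 0 2 0 255;0 0 0 0 255;0 0 0 0 255"

```text
time_s: 33.87
tool_pos: [0.6034, -0.1639, 0.0902]
tool_rot: [179.8, -0.6, -178.4]
force: [5.6, 1.2, 0.2]
grip_width: 0.0097
grasp_force: 40.0
```

Call:
arm_command:
  series: "0 0 0 0 170;0 0 0 0 150;0 0 0 0 150;0 0 0 0 150;0 0 0 0 150;0 0 -10 0 150;0 0 -25 0 150;0 0 -25 0 150;0 0 -25 0 150;0 0 -25 0 150;0 0 -25 0 150;0 0 -25 0 120;34 0 0 0 120;34 0 0 0 120;34 0 0 0 120;34 0 0 0 120;0 0 0 0 120;0 0 0 0 120"

```text
time_s: 35.37
tool_pos: [0.4668, -0.1695, 0.2527]
tool_rot: [179.8, -0.8, -178.5]
force: [0.4, -0.2, 0.7]
grip_width: 0.046
grasp_force: 0.0
```

```bash
python3 - <<'E'
from h import *
o=telemetry.get_obs(); print(o['tool_pos'],o['tool_rot'],o['time_s'],o['qpos'],o['force'])
t=cams.read_camera('top'); s=cams.read_camera('side'); cv2.imwrite('pics/t12.png',t); cv2.imwrite('pics/s12.png',s)
# compare pin paddle dark blob in side view with initial and parked pictures
for n in ('side0','s12'):
    im=cv2.imread(f'pics/{n}.png'); g=im[220:260,155:185].mean(2); m=(g<70).astype(np.uint8); q=cv2.connectedComponentsWithStats(m); print(n,q[2][1:],q[3][1:])
for n in ('top0','t12'):
    im=cv2.imread(f'pics/{n}.png'); g=im[185:215,340:378].mean(2); m=(g<70).astype(np.uint8); q=cv2.connectedComponentsWithStats(m); print(n,q[2][1:],q[3][1:])
E
```

```text
[ 0.4668 -0.1695  0.2527] [ 179.8345   -0.8099 -178.5315] 35.3667 [ 26.5097  -0.0339  -9.6623 100.8144   0.0931  80.0399 108.298 ] [ 0.3611 -0.2376  0.6503]
side0 [[11 14  4  9 20]] [[13.05 18.8 ]]
s12 [] []
top0 [[12  6  2  1  2]
 [16  7  8 17 84]
 [24  6 14  3 20]
 [34  8  4  5 10]
 [11 12  1  2  2]
 [36 18  1  1  1]
 [12 22  2  1  2]] [[12.5     6.    ]
 [18.881  14.3452]
 [30.45    6.95  ]
 [36.     10.    ]
 [11.     12.5   ]
 [36.     18.    ]
 [12.5    22.    ]]
t12 [[13  6  1  1  1]
 [16  7  8 17 82]
 [24  6 14  3 22]
 [35  9  3  4  6]
 [11 12  1  2  2]
 [12 22  2  1  2]] [[13.      6.    ]
 [18.8171 14.3902]
 [31.0455  6.9545]
 [35.8333 10.1667]
 [11.     12.5   ]
 [12.5    22.    ]]
```

Call:
arm_command:
  series: "0 36.5 0 0 60;0 36.5 0 0 60;0 36.5 0 0 60;0 36.5 0 0 60;0 36.5 0 0 60;0 36.5 0 0 60;0 36.5 0 0 60;0 36.5 0 0 60;0 36.5 0 0 60;0 36.5 0 0 60;0 36.5 0 0 60;0 36.5 0 0.08 60;-29 0 -12 0 60;-29 0 -12 0 60;-29 0 -12 0 60;-29 0 -12 0 60;0 0 0 0 60;0 0 0 0 60;0 0 0 0 60"

```text
time_s: 37.05
tool_pos: [0.5721, 0.2639, 0.2985]
tool_rot: [179.8, -1.0, 177.1]
force: [0.6, 1.0, -0.4]
grip_width: 0.0664
grasp_force: 0.0
```

```bash
python3 - <<'E'
from h import *
o,im=shot('wrist','w13'); print(o['tool_pos'],o['tool_rot'],o['time_s'],o['qpos']); np.save('o13.npy',np.r_[o['tool_pos'],o['tool_rot']])
print(proj('wrist',[[.672,.24,.035],[.499,.296,.03],[.612,.2895,.025]],o))
E
```

```text
[0.5721 0.2639 0.2985] [179.7687  -1.05   177.0679] 37.05 [ -0.541   18.3128 -34.1598  77.4818   9.3594  87.9493  53.2751]
[[264.7792 247.0832]
 [297.7287 126.0174]
 [295.8033 205.1597]]
```

View pics/w13.png

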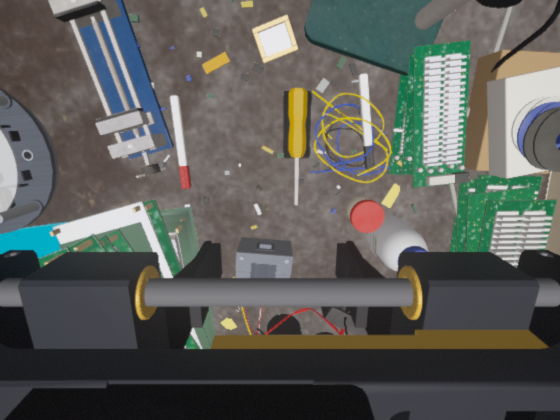

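```bash
python3 - <<'E'
from h import *
a=np.load('o13.npy'); o=dict(tool_pos=a[:3],tool_rot=a[3:]); im=cv2.imread('pics/w13.png')
hsv=cv2.cvtColor(im,cv2.COLOR_BGR2HSV); m=cv2.inRange(hsv,(15,120,90),(32,255,255)); m[:80]=0;m[165:]=0;m[:,:280]=0;m[:,312:]=0
c=max(cv2.findContours(m,0,2)[0],key=cv2.contourArea); print('handle rect',cv2.minAreaRect(c),cv2.boundingRect(c))
for v in (92,100,120,140,152): print(v,im[v,270:325].mean(1).astype(int).tolist())
P=pix2plane('wrist',[[297,88],[298,157],[296,205]],.025,o); print(P)
print('front edge top z.062',pix2plane('wrist',[[237,252],[293,254]],.062,o)); print('recess',pix2plane('wrist',[[265.5,246]],.035,o))
# dark mask in box area
g=im[225:262,225:305].mean(2).astype(int); 
for r in range(0,37,3): print(225+r,g[r,::4].tolist())
E
```

```text
handle rect ((297.5, 122.5), (69.0, 19.0), 90.0) (288, 88, 20, 70)
92 [100, 100, 101, 103, 105, 105, 105, 104, 105, 105, 104, 104, 103, 94, 61, 52, 54, 56, 78, 106, 112, 113, 113, 130, 153, 156, 157, 156, 156, 155, 155, 155, 151, 134, 101, 95, 92, 80, 55, 51, 61, 92, 125, 131, 130, 130, 121, 113, 112, 116, 132, 160, 163, 127, 114]
100 [101, 103, 104, 104, 103, 102, 101, 98, 99, 98, 98, 98, 94, 75, 53, 51, 51, 56, 88, 110, 114, 113, 114, 130, 153, 155, 156, 155, 156, 156, 155, 154, 149, 125, 99, 96, 94, 78, 49, 49, 54, 73, 106, 113, 114, 115, 111, 110, 111, 111, 116, 122, 127, 130, 135]
120 [106, 104, 102, 100, 105, 109, 109, 111, 113, 115, 116, 116, 108, 85, 60, 53, 55, 57, 64, 93, 111, 114, 114, 123, 144, 150, 151, 151, 151, 151, 151, 145, 123, 99, 97, 96, 66, 56, 56, 56, 77, 109, 113, 111, 110, 108, 108, 108, 112, 115, 122, 140, 147, 119, 107]
140 [102, 105, 107, 110, 112, 109, 105, 104, 102, 103, 102, 101, 94, 69, 58, 57, 56, 65, 94, 111, 114, 114, 120, 139, 151, 153, 152, 153, 151, 152, 151, 147, 126, 106, 101, 99, 74, 59, 59, 71, 104, 116, 117, 116, 121, 136, 139, 127, 119, 115,
[... 1025 characters left out ...]
, 82, 89, 93, 104, 120, 110, 108]
243 [98, 98, 96, 96, 79, 79, 79, 78, 65, 89, 80, 78, 73, 77, 78, 78, 79, 112, 111, 110]
246 [101, 106, 96, 94, 79, 78, 79, 78, 62, 152, 153, 149, 64, 78, 78, 78, 78, 104, 101, 102]
249 [98, 106, 97, 89, 78, 77, 79, 79, 91, 88, 87, 88, 70, 79, 78, 79, 78, 103, 99, 106]
252 [97, 100, 101, 127, 115, 104, 98, 87, 81, 81, 79, 79, 80, 77, 78, 78, 77, 101, 110, 106]
255 [95, 104, 99, 151, 150, 151, 151, 152, 152, 149, 149, 148, 135, 115, 106, 99, 90, 104, 115, 103]
258 [94, 98, 99, 152, 184, 151, 153, 153, 153, 152, 151, 151, 150, 151, 150, 150, 149, 120, 112, 109]
261 [94, 99, 99, 153, 154, 152, 153, 151, 152, 152, 151, 150, 150, 151, 152, 181, 152, 120, 111, 104]
```

Call:
arm_command:
  series: "36 14 0 0 123;36 13.7 0 0 123;0 0 40 0 123;0 0 40 0 123;0 0 40 0 123;0 0 40 0 123;0 0 40 0 123;0 0 36 0 123;0 0 0 0 123;0 0 0 0 123;0 0 0 0 123"

```text
time_s: 38.02
tool_pos: [0.4991, 0.2962, 0.0669]
tool_rot: [179.7, -0.8, 177.0]
force: [0.6, -0.2, 0.8]
grip_width: 0.0452
grasp_force: 0.0
```

```bash
python3 - <<'E'
from h import *
o,im=shot('wrist','w14'); print(o['tool_pos'],o['tool_rot'],o['time_s'])
hsv=cv2.cvtColor(im,cv2.COLOR_BGR2HSV); m=cv2.inRange(hsv,(15,120,90),(32,255,255)); m[:,:200]=0;m[:,360:]=0;m[250:]=0
c=max(cv2.findContours(m,0,2)[0],key=cv2.contourArea); r=cv2.boundingRect(c); print(r)
for v in range(r[1]+10,245,25):
    x=np.where(m[v]>0)[0]; print(v,x.min(),x.max(),pix2plane('wrist',[[(x.min()+x.max())/2,v]],.03,o)[0])
print('tail end',pix2plane('wrist',[[r[0]+r[2]/2,r[1]]],.025,o))
delta(.497,.2955,.0165,177.4)
E
```

```text
[0.4991 0.2962 0.0669] [179.738   -0.7695 177.0424] 38.0167
(257, 164, 38, 86)
174 257 359 [0.4566 0.3189 0.03  ]
199 258 358 [0.4736 0.3185 0.03  ]
224 260 335 [0.491  0.3107 0.03  ]
tail end [[0.4495 0.2981 0.025 ]]
tcp [0.4998 0.2965 0.0677] [179.6957  -0.6836 177.0227] shift [ 2.1 -1.4 51.2] turn -0.0065843928518869495
```

Call:
arm_command:
  series: "2 -1 20 -0.006 123;0 0 16 0 123;0 0 10 0 123;0 0 5 0 123;0 0 0 0 255;0 0 0 0 255;0 0 0 0 255;0 0 0 0 255;0 0 0 0 255;0 0 0 0 255;0 0 0 0 255;0 0 0 0 255"
  squeeze: 50

```text
time_s: 39.07
tool_pos: [0.4962, 0.2946, 0.0146]
tool_rot: [179.8, -0.8, 177.3]
force: [-1.1, -1.1, 5.7]
grip_width: 0.0219
grasp_force: 50.4
```

Call:
arm_command:
  series: "0 0 -10 0 255;0 0 -20 0 255;0 0 -20 0 255;0 0 -20 0.05 255;0 0 0 0.05 255;-15 -9 0 0 255;-15 -9 0 0 255;-15.3 -9.2 0 0 255;0 0 0 0 255;0 0 0 0 255;0 0 0 0 255"

```text
time_s: 39.98
tool_pos: [0.5365, 0.2612, 0.0828]
tool_rot: [179.9, -1.0, 171.6]
force: [-0.8, 0.1, -1.0]
grip_width: 0.0227
grasp_force: 50.0
```

```bash
python3 - <<'E'
from h import *
o,im=shot('wrist','w15'); print(o['tool_pos'],o['tool_rot'],o['time_s'],o['grasp_force'],o['grip_width'],o['force'])
delta(.537,.261,.0246,171.5)
hsv=cv2.cvtColor(im,cv2.COLOR_BGR2HSV); m=cv2.inRange(hsv,(15,120,90),(32,255,255)); m[:,:200]=0;m[:,360:]=0;m[250:]=0
c=max(cv2.findContours(m,0,2)[0],key=cv2.contourArea); r=cv2.boundingRect(c); print(r)
p=pix2plane('wrist',[[r[0]+r[2]/2,r[1]]],o['tool_pos'][2]+.0104,o)[0]; print('tail in tool',rot(o['tool_rot']).T@(p-o['tool_pos']))
t=cams.read_camera('top'); s=cams.read_camera('side'); cv2.imwrite('pics/t15.png',t); cv2.imwrite('pics/s15.png',s)
print(proj('side',[[.651,.244,.09],[.671,.241,.035]]),proj('top',[[.651,.244,.09],[.671,.241,.035]]))
E
```

```text
[0.5365 0.2612 0.0828] [179.8968  -0.9904 171.6369] 39.9833 49.99639481306076 0.02272793192202799 [-0.8021  0.1146 -0.9541]
tcp [0.5363 0.2615 0.0828] [179.8964  -0.9842 171.6878] shift [-1.8 -0.5 58.2] turn 0.003277058872736212
(254, 181, 50, 69)
tail in tool [ 0.0476  0.0009 -0.0096]
[[385.6748 257.0934]
 [379.3242 279.0368]] [[173.7601 175.2162]
 [179.9191 170.6893]]
```

Call:
arm_command:
  series: "-1.8 -0.5 20 0 255;0 0 18 0 255;0 0 12 0 255;0 0 8 0 255;0 0 0 0 255;0 0 0 0 255;-4 0 0 0 255;-4 0 0 0 255;-4 0 0 0 255;-4 0 0 0 255;-4 0 0 0 255;-4 0 0 0 255;-4 0 0 0 255;0 0 0 0 255;0 0 0 0 255"

```text
time_s: 41.38
tool_pos: [0.5661, 0.2557, 0.0242]
tool_rot: [179.9, -0.9, 171.6]
force: [0.6, 0.1, -1.4]
grip_width: 0.0222
grasp_force: 50.0
```

Call:
arm_command:
  series: "-2 0 0 0 255;-2 0 0 0 255;-2 0 0 0 255;-1.5 0 0 0 255;-1.5 0 0 0 255;0 0 0 0 255"

```text
time_s: 41.88
tool_pos: [0.5739, 0.2547, 0.0238]
tool_rot: [179.9, -1.0, 171.6]
force: [-2.8, 0.3, 0.0]
grip_width: 0.0221
grasp_force: 50.0
```

Call:
arm_command:
  series: "-1.5 0 0 0 255;-1.5 0 0 0 255;0 0 0 0 255;0 0 0 0 255"

```text
time_s: 42.22
tool_pos: [0.577, 0.2543, 0.0239]
tool_rot: [179.9, -1.0, 171.6]
force: [-4.9, -0.4, 0.4]
grip_width: 0.0223
grasp_force: 50.0
```

Call:
arm_command:
  series: "-1.5 0 0 0 255;-1.5 0 0 0 255;0 0 0 0 255;0 0 0 0 255"

```text
time_s: 42.55
tool_pos: [0.5777, 0.2543, 0.0231]
tool_rot: [180.0, -1.2, 171.7]
force: [-8.7, 1.4, -0.3]
grip_width: 0.0221
grasp_force: 50.0
```

Call:
arm_command:
  series: "0 0 0 0 255;0 0 0 0 255;5 0 0 0 255;10 0 0 0 255;10 0 0 0 255;10 0 0 0 255;8 0 0 0 255;0 0 -20 0 255;0 0 -20 0 255;0 0 -18 0 255;17 9 0 0 255;15 9 0 0 255;15.1 9.7 0 0 255;0 0 0 -0.05 255;0 0 0 -0.05 255;0 0 20 0 255;0 0 15 0 255;0 0 0 0 255;0 0 0 0 255"

```text
time_s: 44.13
tool_pos: [0.4954, 0.2937, 0.0483]
tool_rot: [179.9, -1.0, 177.3]
force: [0.2, -0.3, -0.7]
grip_width: 0.022
grasp_force: 50.0
```

```bash
python3 - <<'E'
from h import *
o,im=shot('wrist','w16'); print(o['tool_pos'],o['tool_rot'],o['time_s'],o['grasp_force'],o['grip_width'],o['force'])
hsv=cv2.cvtColor(im,cv2.COLOR_BGR2HSV); m=cv2.inRange(hsv,(15,120,90),(32,255,255)); m[:,:200]=0;m[:,310:]=0;m[250:]=0
c=max(cv2.findContours(m,0,2)[0],key=cv2.contourArea); r=cv2.boundingRect(c); print(r)
p=pix2plane('wrist',[[r[0]+r[2]/2,r[1]]],o['tool_pos'][2]+.0104,o)[0]; print('tail in tool',rot(o['tool_rot']).T@(p-o['tool_pos']))
g=im.mean(2).astype(int)
for v in (195,215,235): print(v,g[v,210:345:3].tolist())
delta(.4962,.2946,.0146,177.3)
E
```

```text
[0.4954 0.2937 0.0483] [179.8731  -0.9566 177.3432] 44.1333 49.99628892168403 0.022006801842490792 [ 0.2499 -0.2827 -0.6831]
(254, 181, 50, 69)
tail in tool [ 0.0476  0.001  -0.0096]
195 [118, 116, 115, 113, 113, 113, 111, 112, 114, 116, 116, 117, 118, 116, 70, 122, 123, 122, 122, 159, 167, 167, 167, 167, 168, 166, 166, 126, 111, 113, 112, 86, 71, 73, 128, 128, 127, 126, 125, 125, 126, 127, 129, 131, 153]
215 [116, 119, 121, 122, 123, 122, 121, 118, 119, 120, 117, 114, 118, 121, 101, 121, 123, 123, 123, 167, 168, 167, 167, 167, 168, 167, 167, 159, 110, 112, 113, 80, 70, 137, 141, 139, 136, 135, 130, 124, 123, 138, 156, 116, 117]
235 [122, 124, 124, 121, 118, 112, 109, 110, 115, 121, 125, 117, 113, 112, 105, 114, 123, 123, 123, 166, 169, 169, 168, 169, 169, 169, 170, 150, 112, 114, 112, 77, 69, 121, 119, 119, 121, 124, 125, 126, 160, 153, 136, 132, 139]
tcp [0.4962 0.2943 0.0492] [179.812   -0.8707 177.3382] shift [-0.5  0.2 34.6] turn 0.0006673728247926385
```

Call:
arm_command:
  series: "-0.4 0.2 12 0 255;0 0 10 0 255;0 0 8 0 255;0 0 4 0 255;0 0 0 0 255;0 0 0 0 200;0 0 0 0 180;0 0 0 0 160;0 0 0 0 140;0 0 0 0 123;0 0 0 0 123;0 0 0 0 123;0 0 -10 0 123;0 0 -20 0 123;0 0 -30 0 123;0 0 -30 0 123;0 0 -30 0 123;0 0 0 0 123;0 0 0 0 123;0 0 0 0 123"

```text
time_s: 45.85
tool_pos: [0.4976, 0.2935, 0.1344]
tool_rot: [179.9, -0.9, 177.3]
force: [-0.1, -0.9, -0.2]
grip_width: 0.0447
grasp_force: 0.0
```

```bash
python3 - <<'E'
from h import *
o,im=shot('wrist','w17'); print(o['tool_pos'],o['tool_rot'],o['time_s'],o['force'])
hsv=cv2.cvtColor(im,cv2.COLOR_BGR2HSV); m=cv2.inRange(hsv,(15,120,90),(32,255,255)); m[:,:220]=0;m[:,305:]=0;m[248:]=0
c=max(cv2.findContours(m,0,2)[0],key=cv2.contourArea); r=cv2.boundingRect(c); print(r,cv2.minAreaRect(c))
print('tail',pix2plane('wrist',[[r[0]+r[2]/2,r[1]]],.025,o)[0])
t=cams.read_camera('top'); cv2.imwrite('pics/t17.png',t)
t0=cv2.imread('pics/top0.png');t12=cv2.imread('pics/t12.png')
# pin + carousel unchanged since pin dropped home?
d=cv2.absdiff(t,t12)[185:295,300:410].max(2); print('carousel diff',(d>40).sum(),d.max())
h=cv2.cvtColor(t,cv2.COLOR_BGR2HSV);h0=cv2.cvtColor(t0,cv2.COLOR_BGR2HSV)
for q in (h0,h):
    k=cv2.inRange(q,(15,120,90),(32,255,255))[222:270,145:170]; print('handle top',k.sum()//255,cv2.moments(k,True)['m10']/max(1,cv2.moments(k,True)['m00']),cv2.moments(k,True)['m01']/max(1,cv2.moments(k,True)['m00']))
for q in (t0,t): print('shaft',[int(q[v,150:166].mean(1).argmax())+150 for v in (200,206,212,218)])
E
```

```text
[0.4976 0.2935 0.1344] [179.8644  -0.9249 177.3218] 45.85 [-0.1211 -0.9163 -0.243 ]
(265, 156, 29, 92) ((279.0, 201.5), (91.0, 28.0), 90.0)
tail [0.4491 0.2977 0.025 ]
carousel diff 1567 239
handle top 445 8.889887640449437 23.72808988764045
handle top 48 9.75 36.3125
shaft [159, 158, 157, 157]
shaft [159, 158, 157, 157]
```

```bash
python3 - <<'E'
from h import *
t=cv2.imread('pics/t17.png');t0=cv2.imread('pics/top0.png')
for im in (t0,t):
    g=im[185:215,340:378].mean(2); m=(g<70).astype(np.uint8); q=cv2.connectedComponentsWithStats(m); i=1+q[2][1:,4].argmax(); print('pin',q[2][i],q[3][i])
    print('slot bright px',(im[236:275,338:378].mean(2)>190).sum())
d=cv2.absdiff(t,t0).max(2); 
for n,(u,v) in dict(p0=(325.6,205),p1=(391.7,204.3),p2=(327.4,271.7),p3=(393.9,270.9)).items(): u,v=int(u),int(v); print(n,d[v-5:v+6,u-5:u+6].max())
ys,xs=np.where(d[185:295,300:410]>60); print('diff centroid clusters'); m=(d[185:295,300:410]>60).astype(np.uint8); q=cv2.connectedComponentsWithStats(m); print([(q[2][i].tolist(),(q[3][i]+[300,185]).round(1).tolist()) for i in range(1,q[0]) if q[2][i,4]>15])
E
```

```text
pin [16  7  8 17 84] [18.881  14.3452]
slot bright px 6
pin [16  7  7 17 81] [18.8025 14.3951]
slot bright px 43
p0 43
p1 38
p2 42
p3 40
diff centroid clusters
[([72, 48, 7, 20, 71], [375.1, 242.2])]
```

```bash
python3 -c "
from cell import env
print(env.sign_off())"
```

```text
the job is handed in; nothing more can be done
None
```

I finished and handed in the job after about 46 s of robot time. Both modules present are under the cover with the slot nest empty, the pin is home, the button was pushed fully in (8.7 N), and the screwdriver is back on its rest. The sign-off returned no verdict, so this rests on my own images and force readings.

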